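# Prop the cupboard door open with its cam-locked stay

### The job

Swing the little blue cupboard door open by its brass handle until it stands square to the cupboard or a little wider, then take the door stay's sliding leg by its wooden grip and slide it out until its yellow pointer lies on the red length mark. Keeping the leg there, with the fingers still around the grip, push the raised red cam lever all the way down shut (not before the pointer is on the mark), and finish still holding the grip, lever shut and leg on the mark: do not let go. Leave the other things on the table where they stand.

Things in the scene. Friction and masses are not known exactly. Their poses are not given: they have to be found in the camera images.
- cupboard: Low timber cupboard fixed to the table, 180 deep (x) x 240 wide (y) x 200 mm high, on 50 mm feet. Origin: centre of its underside on the table; its front, with the door, faces its own -x.
- cupboard_door (a joint): Hinge of the blue door, rad: 0 shut, 1.57 square to the front, stop at 1.75. Panel 212 wide x 148 high x 14 mm, its underside 51 mm above the table. It hangs on the cupboard's +y edge and opens towards the cupboard's -x. Stays where it is left; about 1 N at the handle moves it.
- door_handle (a point): Top of the brass door handle, an upright round bar 16 mm in diameter, 115 mm long; this point is on its axis, 221 mm above the table. The axis stands 42 mm proud of the door's outer face, 175 mm from the hinge line along the door. Take it from above over its upper 45 mm; two stand-offs join it to the door 70 and 102 mm below the top. It turns with the door.
- door_hinge (a point): Point on the door's vertical hinge line, at the height of door_handle.
- stay_rail: Aluminium rail of the door stay, fixed on the table in front of the cupboard, 76 wide (x) x 340 long (y) x 12 mm, with low guides to 22 mm. Origin: centre of its underside. The leg slides along the rail's own +y, parallel to the cupboard front.
- stay_leg (a joint): How far the leg is slid out along the rail's +y, m: 0 to 0.15. It starts near 0. A return spring (25 N/m, against 1 N of friction) draws it back from the mark when let go; about 4 N holds it there.
- grip_top (a point): Centre of the top of the leg's grip: an upright round wooden post 24 mm in diameter, fixed to the leg, standing 82 mm tall to 112 mm above the table. It moves with the leg.
- pointer (a point): Outer tip of the leg's yellow pointer, a 3 mm thick blade lying across the rail's robot side (-x) 28 mm above the table. Fixed to the leg: 80 mm along the rail's +y from the grip's axis (and 46 mm to its -x).
- length_mark: Red length mark, a 12 mm wide stripe (along the rail's y) across the rail's -x edge, with a tab 26 mm out beyond it. Origin: centre of the stripe, 12 mm above the table; its y axis is the rail's. The pointer is on the mark when its tip is level with the stripe along y.
- cam_lever (a joint): Red cam lever, rad: 0 shut (flat on the leg), 0.36 fully raised; starts raised 0.29 to 0.36. A plate 64 wide x 92 long (rail's y) x 5 mm around the grip post, hinged across the leg 40 mm to the rail's +y of the post's axis. Shut, its top is 39 mm above the table. Fingertips straddling the post push it shut when the hand moves straight down: about 3 N, plus rubbing on the post (grip lightly).
- lever_end (a point): Middle of the lever's raised end, on its top side, 54 mm to the rail's -y of the post's axis when shut; raised, at most 73 mm above the table. The lever stays where it is left.
- canister: Bystander: tan plastic canister with flip-top lid, 88 x 88 x 149 mm, origin at its underside.
- bowl: Bystander: blue ceramic bowl, 130 mm across, 55 mm high, origin at its underside.
- jar_lid: Bystander: green silicone jar lid, 84 mm across, 24 mm high, origin at its underside.
- mug: Bystander: terracotta mug, 76 mm across, 85 mm high, origin at its underside.
- jar: Bystander: amber glass jar, 72 mm across, 120 mm high, origin at its underside.

How it is judged:
By the outcome, as a careful person would: the job done as asked, in the order asked, and still so for the second after the job is handed in, while the arm keeps its last pose, push and grip.
It also fails if it takes over 64 s, if anything falls off the work surface, if the arm or the gripper's body presses on something with over 40 N, if the wrist force passes 120 N, or if a joint passes its speed limit or range.

### The arm

A 6-joint arm with a two-finger parallel gripper is mounted at the origin on the work surface. World frame = base frame: x ahead of the robot, y to its left, z up, the work surface at z = 0. Lengths are in m, angles in rad, forces in N, time in s.
With the tool pointing down it reaches from about 0.35 to 0.775 m from the base axis. Payload 7.3 kg.
Tool frame: the origin (TCP) lies on the centre line of the jaws, within the pads' length; the fingertips stand manip.tip_reach ahead of it and the grasp point (between the pads) is the TCP (manip.tip_reach is the distance from the TCP to the fingertips, in m); z points along the fingers, x is the direction in which the jaws open and shut, and the axes are right-handed (so a half turn about z gives the same grasp; the last joint's range is limited). The gripper opens to 92 mm and grips with 3 to 60 N. Pads are 19 mm wide; open, the fingers measure 130 mm over their backs; the gripper's body (75 mm by 190 mm) begins 47 mm behind the grasp point.
Start: joints at [1.147, 0.342, 1.524, -0, 1.275, -0.146], TCP at [0.144, 0.505, 0.246] pointing down, gripper open.
Joint ranges: [-2.53, 2.53], [-0.77, 2.02], [0.04, 2.7], [-1, 4.14], [0.28, 2.66], [-3.11, 3.11]. Speed limits (rad/s): [2.57, 2.57, 3.14, 3.14, 3.14, 3.14].

### API

Orientations are given as a unit quaternion [w, x, y, z].
In Python, from bench import manip gives the robot as it stands. Calls block until the motion is done:
- manip.reach(position, orientation): joint-space move of the TCP to a pose.
- manip.line_to(position, orientation=None, feed=0.15): straight line of the TCP; orientation=None keeps the orientation; feed is the mean speed in m/s.
- manip.set_joints(angles): joint-space move.
- manip.ungrasp() and manip.close(newtons=None): open the fingers fully, or close them until they stop; newtons is the grip in N (None keeps the last).
- manip.pause(seconds).
- manip.solve_ik(position, orientation): joint angles nearest the present ones, or None.
- manip.camera(name): name is "scene" or "top"; returns the picture (420x560x3 uint8, red, green, blue); there is no depth.
- manip.camera_params(name): a dict with "fx", "fy", "cx", "cy" (pixels), "camera_from_world" (4x4, takes a point from world to camera coordinates). Camera axes: x right, y down, z forward; pixel columns grow to the right and rows downward; lengths in m; the calibration is good to about 2 mm. A picture is of the moment at which its call begins. camera_params takes no time and is no camera call.
A pose or a line that the arm cannot do raises manip.IKError and nothing moves.
- manip.sign_off(): hands the job in, once; it reports no verdict.
Readings, each from a call of its own:
- manip.current_time_s(): time.
- manip.current_joint_pos(): joint angles.
- manip.current_joint_velocities(): joint speeds.
- manip.current_joint_torque(): joint torques, N m.
- manip.current_eef_pos(): TCP position.
- manip.current_tcp_rot(): TCP orientation.
- manip.current_wrist_force(): force on the tool from outside, world axes, zero at the start.
- manip.current_torque(): the same for the moment, N m.
- manip.current_finger_gap(): opening from 0.0 (shut) to 1.0 (fully open).
Only numpy, scipy, OpenCV 4.12 (cv2) and the standard library are available. Lean on these libraries where they do the work, as an engineer would, in place of code of your own. Each camera call takes 0.05 s, during which the arm holds its last target. There are 200 camera calls.

## Working session

There is one attempt and no reset: what is moved stays moved. The work goes in short steps, each a Python script; the robot and the scene stay as the last script left them, time stands still between calls to the robot, and variables do not carry over. Pictures are saved under pics/ and viewed, about 8 in all and at most 12, crops included, and the job is handed in when it is done.

```bash
mkdir -p pics
python3 - <<'E'
from bench import manip
import cv2,numpy as np
for n in("scene","top"):
    cv2.imwrite(f"pics/{n}0.png",cv2.resize(manip.camera(n)[:,:,::-1],(800,600),interpolation=cv2.INTER_CUBIC))
    p=manip.camera_params(n);print(n,p["fx"],p["fy"],p["cx"],p["cy"]);print(np.round(p["camera_from_world"],4).tolist())
print(manip.tip_reach,manip.current_tcp_rot(),manip.current_time_s())
E
```

```text
scene 417.19040456948386 417.19040456948386 282.8009177800331 213.38901764662165
[[-0.6172, 0.7867, 0.0152, 0.3459], [0.6199, 0.4981, -0.6064, -0.2966], [-0.4846, -0.3648, -0.795, 1.7583], [0.0, 0.0, 0.0, 1.0]]
top 513.177541800045 513.177541800045 283.01139881233655 208.360470843166
[[-0.0235, -0.9997, -0.0006, 0.0182], [-0.9934, 0.0235, -0.1125, 0.6065], [0.1125, -0.0021, -0.9936, 1.4344], [0.0, 0.0, 0.0, 1.0]]
0.019 [ 3.49209496e-04  7.98189203e-01  6.02406433e-01 -6.03898860e-04] 0.1
```

View pics/scene0.png

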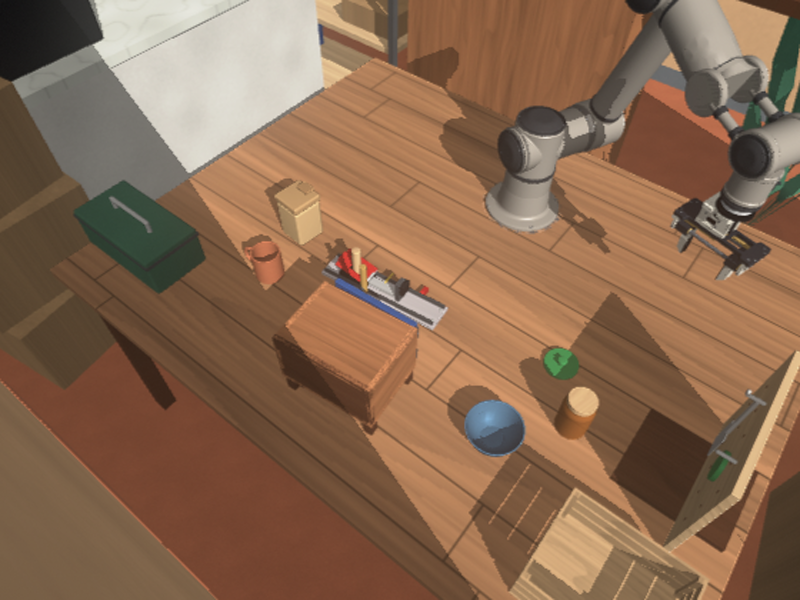

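View pics/top0.png

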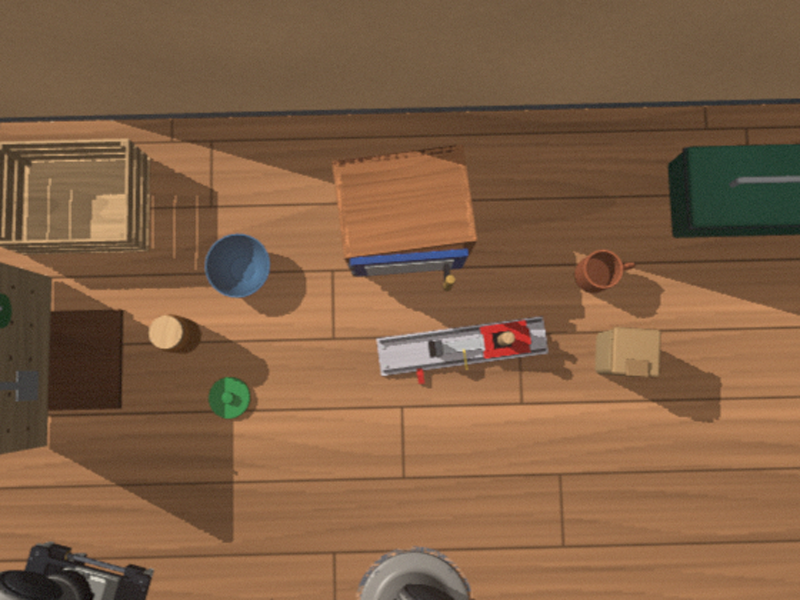

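The pictures show the cupboard (top view, 800-px picture, ~(405,205)), handle top ~(450,278), rail centre ~(462,347), grip top ~(507,337), pointer ~(465,368) and mark tab ~(421,377). I'll enlarge this area.

Run:
```python
from bench import manip
import cv2
a=manip.camera("top")[:,:,::-1][160:280,230:390]
cv2.imwrite("pics/topc.png",cv2.resize(a,(800,600),interpolation=cv2.INTER_CUBIC))
```

```text
(no output)
```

View pics/topc.png

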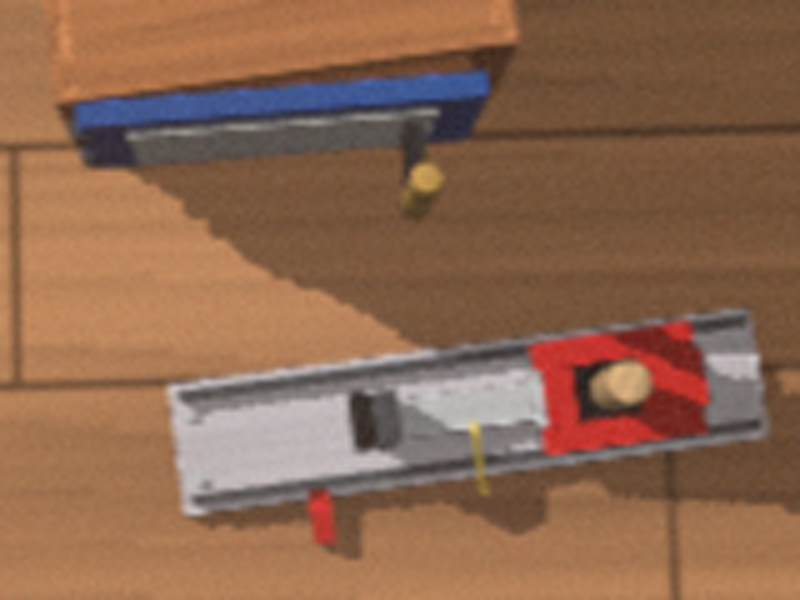

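Crop (x5, offset 230,160): handle top (427,178), grip top (630,383), pointer tip (485,493), mark tab tip centre (325,545), rail corners (170,388),(187,515),(765,437),(745,312), door's outer top edge about (82,125)-(488,95).

```bash
cat > h.py <<'E'
import numpy as np,cv2
from bench import manip
def ray(n,u,v,z):
    p=manip.camera_params(n);T=p["camera_from_world"];R,t=T[:3,:3],T[:3,3]
    c=-R.T@t;d=R.T@np.array([(u-p["cx"])/p["fx"],(v-p["cy"])/p["fy"],1]);return c+d*(z-c[2])/d[2]
def proj(n,X):
    p=manip.camera_params(n);q=p["camera_from_world"]@np.append(X,1);return np.array([p["fx"]*q[0]/q[2]+p["cx"],p["fy"]*q[1]/q[2]+p["cy"]])
def quat(a):  # tool down, jaw axis x at world angle a
    from scipy.spatial.transform import Rotation as Ro
    x=np.array([np.cos(a),np.sin(a),0]);z=np.array([0,0,-1.]);y=np.cross(z,x)
    return np.roll(Ro.from_matrix(np.c_[x,y,z]).as_quat(),1)
E
python3 - <<'E'
from h import *
f=lambda u,v,z:np.round(ray("top",230+u/5-.4,160+v/5-.4,z),4)
H=f(427,178,.221);G=f(630,383,.112);P=f(485,493,.028)
print("H",H,"G",G,"P",P,"tab",f(325,545,.012),f(313,490,.012))
C=[f(*c,.012) for c in((170,388),(187,515),(765,437),(745,312))];print("rail",C)
for a,b in((0,3),(1,2)):
  d=C[a]-C[b];print(np.linalg.norm(d),np.arctan2(d[1],d[0])-np.pi/2)
a,b=f(82,125,.199),f(488,95,.199);d=a-b;print("door",a,b,np.linalg.norm(d),np.arctan2(d[1],d[0])-np.pi/2)
a,b=f(62,103,.2),f(517,40,.2);d=a-b;print("cup",a,b,np.linalg.norm(d),np.arctan2(d[1],d[0])-np.pi/2)
a,b=f(62,103,.25),f(517,40,.25);d=a-b;print("cup",a,b,np.linalg.norm(d))
E
```

```text
H [ 0.6169 -0.0765  0.221 ] G [ 0.5179 -0.1896  0.112 ] P [ 0.462  -0.1166  0.028 ] tab [ 0.4347 -0.0253  0.012 ] [ 0.4663 -0.0192  0.012 ]
rail [array([0.5268, 0.0618, 0.012 ]), array([0.4537, 0.0535, 0.012 ]), array([ 0.4905, -0.2803,  0.012 ]), array([ 0.563, -0.272,  0.012])]
0.3357571741601362 0.10802599451368122
0.33582239353563065 0.10980223946838041
door [0.6514 0.0972 0.199 ] [ 0.662  -0.1105  0.199 ] 0.2079703103810734 0.05099090748104396
cup [0.6628 0.1072 0.2   ] [ 0.69   -0.1261  0.2   ] 0.23488024608297736 0.11606409875858148
cup [0.6543 0.1033 0.25  ] [ 0.6804 -0.121   0.25  ] 0.2258134185561168
```

```bash
cat >> h.py <<'E'
def tquat(yaw,th):  # jaws along rail y (yaw = rail yaw), fingers down, body leaning back to rail -x by th
    from scipy.spatial.transform import Rotation as Ro
    x=np.array([-np.sin(yaw),np.cos(yaw),0]);f=np.array([np.cos(yaw),np.sin(yaw),0])
    z=np.sin(th)*f-np.cos(th)*np.array([0,0,1.]);y=np.cross(z,x)
    return np.roll(Ro.from_matrix(np.c_[x,y,z]).as_quat(),1)
H=np.array([.6169,-.0765]);C=np.array([.656,.1005])
def hpos(phi):
    c,s=np.cos(phi),np.sin(phi);return C+np.array([[c,s],[-s,c]])@(H-C)
E
python3 - <<'E'
from h import *
for k in(0,np.pi):
  print(k)
  for phi in np.linspace(0,1.6,5):
    q=manip.solve_ik([*hpos(phi),.197],quat(-np.pi/2+.055-phi+k));print(hpos(phi).round(3),None if q is None else np.round(q,2))
u=np.array([-.108,.994]);G=np.array([.5179,-.1896])
for flip in(0,np.pi):
  for th in(0,.4,.6,.75):
    for s in(0,.095):
      for z in(.06,.1,.2):
        x=tquat(.109,th)
        if flip: x=np.array([-x[3],x[2],-x[1],x[0]])
        q=manip.solve_ik([*(G+s*u),z],x);print(flip,th,s,z,None if q is None else np.round(q,2))
E
```

```text
0
[ 0.617 -0.076] [-0.25  0.56  1.31 -0.    1.27  1.27]
[ 0.551 -0.047] [-0.22  0.44  1.52 -0.    1.19  1.69]
[0.502 0.005] [-0.14  0.35  1.66 -0.    1.13  2.17]
[0.477 0.073] [-0.01  0.31  1.71 -0.    1.12  2.71]
[0.48  0.145] [ 0.14  0.35  1.66 -0.    1.13 -3.03]
3.141592653589793
[ 0.617 -0.076] [-0.25  0.56  1.31 -0.    1.27 -1.87]
[ 0.551 -0.047] [-0.22  0.44  1.52 -0.    1.19 -1.45]
[0.502 0.005] [-0.14  0.35  1.66 -0.    1.13 -0.97]
[0.477 0.073] [-0.01  0.31  1.71 -0.    1.12 -0.43]
[0.48  0.145] [ 0.14  0.35  1.66 -0.    1.13  0.11]
0 0 0 0.06 [-0.49  0.6   1.67 -0.    0.87 -2.17]
0 0 0 0.1 [-0.49  0.55  1.64 -0.    0.96 -2.17]
0 0 0 0.2 [-0.49  0.43  1.52 -0.    1.19 -2.17]
0 0 0.095 0.06 [-0.33  0.55  1.77 -0.    0.81 -2.01]
0 0 0.095 0.1 [-0.33  0.49  1.74 -0.    0.91 -2.01]
0 0 0.095 0.2 [-0.33  0.37  1.62 -0.    1.15 -2.01]
0 0.4 0 0.06 [-0.64  0.51  1.97  0.66  0.44 -2.89]
0 0.4 0 0.1 [-0.64  0.44  1.94  0.55  0.53 -2.76]
0 0.4 0 0.2 [-0.64  0.28  1.82  0.39  0.77 -2.56]
0 0.4 0.095 0.06 [-0.46  0.46  2.09  0.71  0.33 -2.78]
0 0.4 0.095 0.1 [-0.46  0.38  2.05  0.54  0.
[... 1631 characters left out ...]
 -0.29]
3.141592653589793 0.6 0 0.2 [-0.72  0.25  1.97  0.77  0.64  0.17]
3.141592653589793 0.6 0.095 0.06 [-0.54  0.48  2.23  1.77  0.35 -0.76]
3.141592653589793 0.6 0.095 0.1 [-0.54  0.38  2.2   1.4   0.35 -0.38]
3.141592653589793 0.6 0.095 0.2 [-0.54  0.17  2.08  0.76  0.52  0.32]
3.141592653589793 0.75 0 0.06 [-0.79  0.57  2.19  1.79  0.58 -1.01]
3.141592653589793 0.75 0 0.1 [-0.79  0.47  2.17  1.6   0.57 -0.79]
3.141592653589793 0.75 0 0.2 [-0.79  0.25  2.07  1.14  0.63 -0.24]
3.141592653589793 0.75 0.095 0.06 [-0.6   0.54  2.33  2.16  0.57 -1.24]
3.141592653589793 0.75 0.095 0.1 [-0.6   0.42  2.3   1.95  0.5  -0.99]
3.141592653589793 0.75 0.095 0.2 [-0.6   0.17  2.2   1.25  0.49 -0.21]
```

Run:
```python
from h import *
m=manip
a0=np.pi/2+.055
p=m.current_eef_pos();m.line_to([p[0],p[1],.33],feed=.3)
m.reach([*H,.33],quat(a0))
m.line_to([*H,.199],feed=.12)
print("F down",np.round(m.current_wrist_force(),1))
m.close(12);print("F grip",np.round(m.current_wrist_force(),1),m.current_finger_gap()*92)
corr=0
for i in range(1,4):
    phi=i*.08;t=hpos(phi);r=(t-C)/np.linalg.norm(t-C)
    m.line_to([*(t+corr*r),.199],quat(a0-phi),feed=.06)
    f=m.current_wrist_force();fr=f[:2]@r;corr+=np.clip(fr*.0002,-.002,.002)
    print(i,np.round(f,1),round(fr,1),round(corr,4))
print(m.current_time_s())
```

```text
F down [-0.4  0.6  0.2]
F grip [-0.6 -3.1 -0.1] 15.691373700979913
1 [-0.5 -1.9 -0.5] 2.0 0.0004
2 [ 0.5  3.4 -1.3] -3.3 -0.0003
3 [ 2.3  5.5 -0.8] -5.9 -0.0015
6.8167
```

Run:
```python
from h import *
m=manip
a0=np.pi/2+.055;corr=-.0015
for phi in np.linspace(.24,1.6,14)[1:]:
    t=hpos(phi);r=(t-C)/np.linalg.norm(t-C)
    m.line_to([*(t+corr*r),.199],quat(a0-phi),feed=.08)
    f=m.current_wrist_force();fr=f[:2]@r;corr+=np.clip(fr*.0002,-.002,.002)
    print(round(phi,2),np.round(f,1),round(fr,1),round(corr,4))
    if np.linalg.norm(f)>30:break
print(m.current_time_s(),m.current_finger_gap()*92,m.current_eef_pos())
cv2.imwrite("pics/top2.png",cv2.resize(m.camera("top")[:,:,::-1][90:285,200:460],(800,600)))
```

```text
0.34 [ 0.5  2.4 -1.3] -2.3 -0.002
0.45 [ 0.8  1.9 -1.5] -2.0 -0.0024
0.55 [ 1.2  1.6 -2.2] -2.0 -0.0028
0.66 [ 2.4  3.  -3. ] -3.8 -0.0035
0.76 [ 0.7  1.1 -2.5] -1.2 -0.0037
0.87 [ 0.7  0.8 -3. ] -1.0 -0.0039
0.97 [ 0.7  0.9 -2.8] -1.0 -0.0041
1.08 [ 1.4 -0.4 -3.2] -1.2 -0.0044
1.18 [ 1.1  0.5 -2.1] -1.2 -0.0046
1.29 [-0.8 -0.5 -1.9] 0.8 -0.0045
1.39 [-0.   1.  -2.5] 0.1 -0.0045
1.5 [-1.4  1.  -1.8] 1.5 -0.0042
1.6 [-1.8  1.  -1.9] 2.0 -0.0038
11.8 16.14290734553281 [0.48428377 0.14330999 0.19898798]
```

View pics/top2.png

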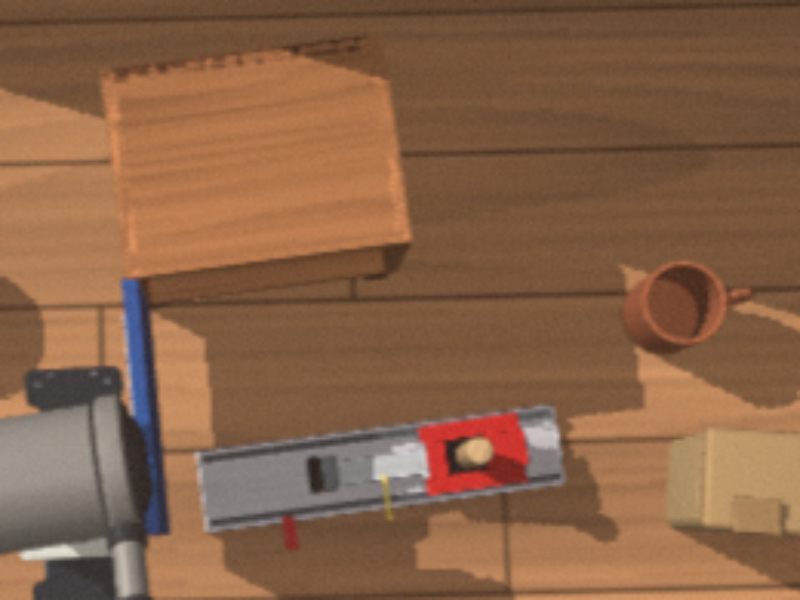

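```bash
cat >> h.py <<'E'
def gq(th=0):
    x=tquat(.109,th);return np.array([-x[3],x[2],-x[1],x[0]])
u=np.array([-np.sin(.109),np.cos(.109)]);w=np.array([np.cos(.109),np.sin(.109)]);G=np.array([.5179,-.1896])
E
python3 - <<'E'
from h import *
m=manip
m.ungrasp();p=m.current_eef_pos()
m.line_to([p[0],p[1],.30],feed=.2)
m.reach([*G,.22],gq())
cv2.imwrite("pics/top3.png",cv2.resize(m.camera("top")[:,:,::-1][90:285,200:460],(800,600)))
m.line_to([*G,.101],feed=.1);print("F",np.round(m.current_wrist_force(),1))
m.close(10);print("F",np.round(m.current_wrist_force(),1),m.current_finger_gap()*92)
m.line_to([*(G+.06*u),.101],feed=.08);print("F",np.round(m.current_wrist_force(),1))
m.line_to([*(G+.094*u),.101],feed=.06);m.pause(.3);print("F",np.round(m.current_wrist_force(),1),m.current_finger_gap()*92,m.current_eef_pos(),m.current_time_s())
cv2.imwrite("pics/top4.png",cv2.resize(m.camera("top")[:,:,::-1][190:280,240:360],(800,600),interpolation=cv2.INTER_CUBIC))
E
```

```text
F [ 0.7 -0.4  1. ]
F [-0.3  0.3  0.1] 23.86238383399926
F [-0.7 -1.3 -1. ]
F [ 1.2 -2.2 -2.1] 23.6874189308077 [ 0.50770424 -0.09632157  0.10100985] 19.45
```

View pics/top4.png

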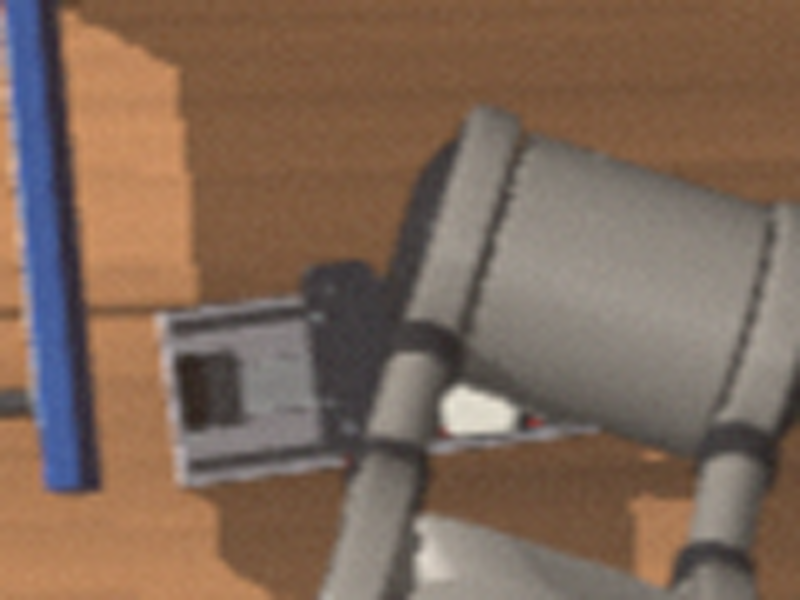

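Arm hides pointer and mark in the top view (leg nose at (210,390) has moved out). Try the scene view.

Run:
```python
from h import *
P=np.array([.462,-.1166]);t=np.append(P+.094*u,.028);T=np.array([.4505,-.0222,.012])
a,b=proj("scene",t),proj("scene",T);x,y=int(a[0])-40,int(a[1])-30
k=800/80
print(x,y,(a-[x,y])*k,(b-[x,y])*k)
cv2.imwrite("pics/sc5.png",cv2.resize(manip.camera("scene")[:,:,::-1][y:y+60,x:x+80],(800,600),interpolation=cv2.INTER_CUBIC))
```

```text
256 171 [402.87654646 300.63926651] [405.25479968 327.13843253]
```

View pics/sc5.png

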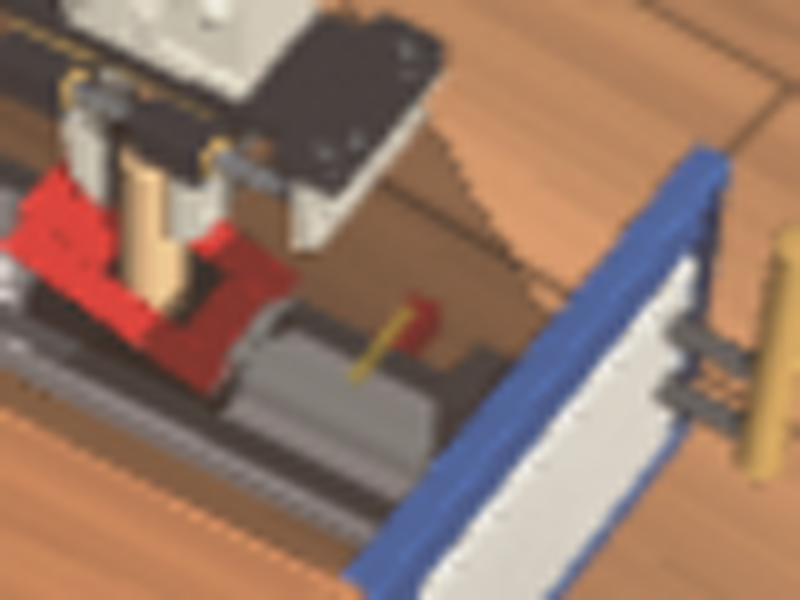

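The scene view shows it well: pointer tip ~(410,310), red tab from ~(426,302) at its outer end to ~(412,348) at the rail, pointer on its near edge or a bit short.

Run:
```python
from h import *
f=lambda p,z:ray("scene",256+p[0]/10-.45,171+p[1]/10-.45,z)[:2]
for n,p,z in(("tip",(411,308),.028),("taptip",(426,304),.012),("tabmid",(418,326),.012),("taproot",(412,350),.012),("ptr base",(356,378),.028)):
    q=f(p,z);print(n,q.round(4),"u",round(q@u,4),"w",round(q@w,4))
print("top tab u",np.array([.4347,-.0253])@u,np.array([.4663,-.0192])@u, "tcp",manip.current_eef_pos()[:2]@u+.08)
# colour segmentation of tab/pointer centroids
I=manip.camera("scene");c=I[171:231,256:336];h=cv2.cvtColor(c,cv2.COLOR_RGB2HSV).astype(int)
red=((h[...,0]<6)|(h[...,0]>174))&(h[...,1]>150);red[:,:36]=0
yel=(h[...,0]>18)&(h[...,0]<32)&(h[...,1]>130);yel[:,60:]=0;yel[:28]=0
for n,mk in(("red",red),("yel",yel)):
    print(n,[(x+256,y+171) for y,x in np.argwhere(mk)])
```

```text
tip [ 0.452  -0.0213] u -0.0704 w 0.447
taptip [ 0.4362 -0.0254] u -0.0727 w 0.4309
tabmid [ 0.4465 -0.0214] u -0.0699 w 0.4415
taproot [ 0.4569 -0.0164] u -0.066 w 0.4524
ptr base [ 0.4904 -0.0173] u -0.0705 w 0.4856
top tab u -0.07243838496514764 -0.06981216971615126 tcp -0.07096161551798875
red [(np.int64(298), np.int64(201)), (np.int64(298), np.int64(202)), (np.int64(299), np.int64(202)), (np.int64(297), np.int64(203)), (np.int64(298), np.int64(203)), (np.int64(296), np.int64(204)), (np.int64(297), np.int64(204)), (np.int64(298), np.int64(204)), (np.int64(296), np.int64(205)), (np.int64(297), np.int64(205))]
yel [(np.int64(296), np.int64(202)), (np.int64(295), np.int64(203)), (np.int64(294), np.int64(204)), (np.int64(293), np.int64(206)), (np.int64(292), np.int64(207))]
```

Pointer is within about 1 mm of the mark along the rail. Descend in small steps, watching the force (the palm may meet the post's top before the lever is shut).

Run:
```python
from h import *
m=manip
m.close(6)
p=G+.094*u;print(m.current_time_s())
for z in [.09,.082,.077,.073,.070,.068,.067,.066,.065,.064,.063,.062,.061,.060,.059,.058]:
    m.line_to([*p,z],feed=.04);f=m.current_wrist_force();print(z,np.round(f,1),np.round(m.current_eef_pos(),4))
    if f[2]>18: break
print(m.current_time_s(),m.current_finger_gap()*92)
cv2.imwrite("pics/sc6.png",cv2.resize(m.camera("scene")[:,:,::-1][171:231,246:326],(800,600),interpolation=cv2.INTER_CUBIC))
```

```text
19.8167
0.09 [ 3.1 -3.7  1.2] [ 0.5086 -0.0966  0.0905]
0.082 [ 3.3 -2.3  2. ] [ 0.5083 -0.0964  0.0823]
0.077 [ 3.6 -3.9  1.6] [ 0.5081 -0.0963  0.0772]
0.073 [ 3.3 -2.6  3.4] [ 0.5081 -0.0963  0.0733]
0.07 [ 3.1 -3.6  4.8] [ 0.508  -0.0963  0.0704]
0.068 [ 2.  -3.8  7. ] [ 0.508  -0.0963  0.0685]
0.067 [ 1.4 -2.9  7.5] [ 0.508  -0.0963  0.0677]
0.066 [ 1.  -3.8  8.7] [ 0.508  -0.0963  0.0667]
0.065 [ 1.9 -2.8  8.2] [ 0.508  -0.0963  0.0657]
0.064 [ 1.7 -3.1  9.1] [ 0.5079 -0.0963  0.0647]
0.063 [ 1.6 -4.3  8.6] [ 0.5079 -0.0963  0.0637]
0.062 [ 1.3 -3.5  7.9] [ 0.5079 -0.0963  0.0627]
0.061 [ 0.6 -3.4  9.4] [ 0.508  -0.0963  0.0618]
0.06 [ 0.4 -2.9  8.5] [ 0.508  -0.0963  0.0608]
0.059 [ 2.  -3.5  8.8] [ 0.508  -0.0963  0.0598]
0.058 [ 0.9 -2.9  9. ] [ 0.508  -0.0963  0.0588]
24.1167 23.661747106865295
```

View pics/sc6.png

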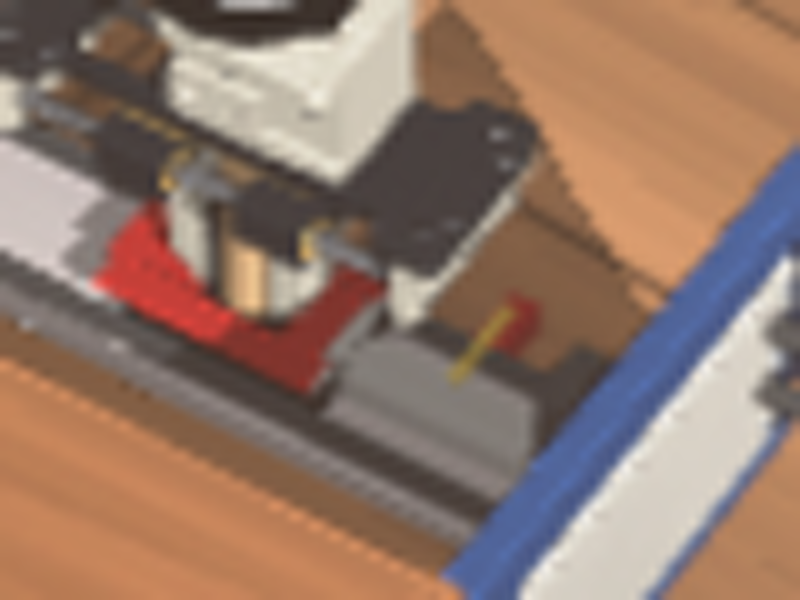

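No palm obstruction. The pointer (tip ~(511,308)) is still on the tab and the lever is nearly flat. Press on until it is firmly shut.

Run:
```python
from h import *
m=manip
p=G+.094*u
for z in [.0575,.057,.0565,.056,.0555,.055,.0545,.054,.0535,.053]:
    m.line_to([*p,z],feed=.03);m.pause(.15);f=m.current_wrist_force();print(z,np.round(f,1),np.round(m.current_eef_pos(),4))
    if f[2]>20: break
print(m.current_time_s(),m.current_finger_gap()*92)
cv2.imwrite("pics/sc7.png",cv2.resize(m.camera("scene")[:,:,::-1][171:231,246:326],(800,600),interpolation=cv2.INTER_CUBIC))
```

```text
0.0575 [ 0.9 -3.6  9.4] [ 0.508  -0.0963  0.0584]
0.057 [ 1.3 -2.7  9.3] [ 0.508  -0.0963  0.0579]
0.0565 [ 1.4 -1.8 10. ] [ 0.508  -0.0963  0.0574]
0.056 [ 0.8 -3.2 10.6] [ 0.508  -0.0963  0.057 ]
0.0555 [ 0.1 -2.8 12.9] [ 0.508  -0.0963  0.0567]
0.055 [-1.3 -2.7 16.2] [ 0.5081 -0.0963  0.0565]
0.0545 [-1.1 -2.1 18.6] [ 0.5081 -0.0964  0.0563]
0.054 [-3.2 -1.8 22.1] [ 0.5082 -0.0965  0.0562]
27.3667 23.724120911877645
```

View pics/sc7.png

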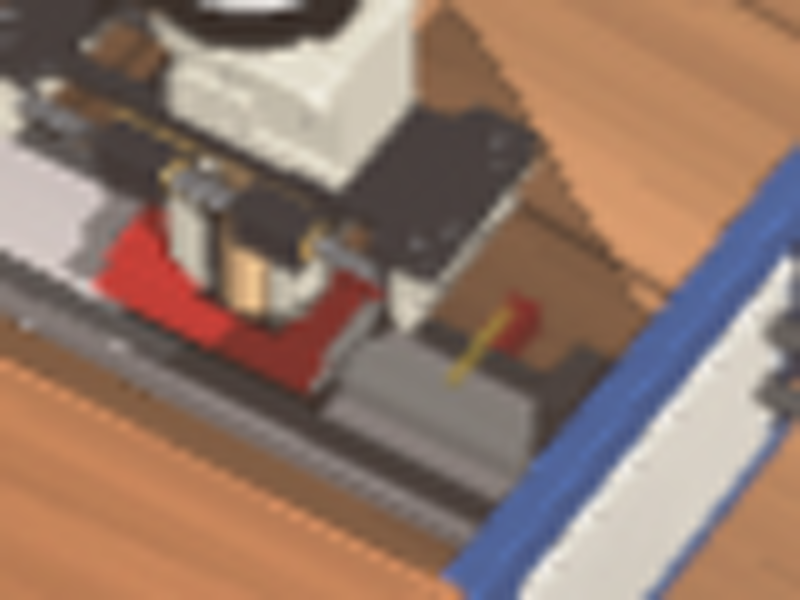

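Run:
```python
from h import *
m=manip
f=lambda x,y:ray("top",240+x/6.667-.42,190+y/6.667-.42,.199)[:2]
for a,b in(((8,0),(48,490)),((48,0),(98,490))):
    d=f(*b)-f(*a);print("door rad vs rail yaw",np.arctan2(-d[1],-d[0])*-1+.109+np.pi/2)
m.line_to([*(G+.0948*u),.0543],feed=.02);m.pause(.5)
e=m.current_eef_pos();print(e,e[:2]@u+.08,np.round(m.current_wrist_force(),1),m.current_finger_gap()*92,m.current_time_s())
I=m.camera("scene");t=m.camera("top")
c=np.hstack([cv2.resize(I[185:215,276:316],(400,300),interpolation=cv2.INTER_CUBIC),cv2.resize(t[90:285,200:460],(400,300))])
cv2.imwrite("pics/fin.png",c[:,:,::-1])
```

```text
door rad vs rail yaw 1.613541457274427
door rad vs rail yaw 1.5948482529346037
[ 0.50808631 -0.09570541  0.05618433] -0.07040924233871072 [-1.7 -2.4 20. ] 23.930940484861424 28.1667
```

View pics/fin.png

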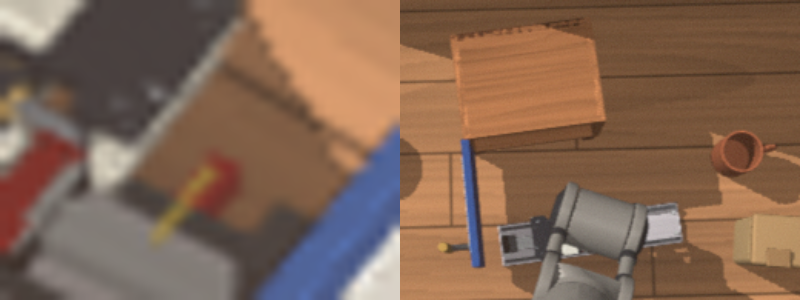

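The pointer (left half, tip ~(212,172)) lies over the red tab, the door is about 1.60 rad open, and the canister and mug are in place.

```bash
python3 -c "
from bench import manip
manip.sign_off()"
```

```text
the job is handed in; nothing more can be done
```

I've handed the job in at about 28 s, with the fingers still closed on the grip. The door is open, the leg is slid out to the mark and the lever is pressed shut.

- **Door:** I swung it open by the handle. Measured in the top view, it stands at about 1.60 rad. That is just past square, with roughly 0.02 rad of uncertainty.
- **Leg:** I slid it out about 95 mm. The pointer tip is within about 1 mm of the mark's centre along the rail. The last scene picture shows it over the red tab, and the tool position agrees. The two cameras put the mark about 1 mm apart.
- **Lever:** I pushed it down only after the pointer was on the mark. The downward force rose steeply from about 10 N to 20 N with the fingertips about 37 mm above the table, where the shut lever top should be at 39 mm. It looks flat in the picture. There is no direct reading of its angle.
- **Nudge:** Pressing the lever shut had let the leg creep back almost 1 mm, so I moved it forward again by about that much before handing in.
- **Other objects:** The mug and canister stand where they did in the last picture. I did not check the bowl, jar and jar lid at the end, but no unexpected force showed up on the way.

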